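# Set the iris lever of a microscope light base

## Task

Using the fingertips only as a pusher, without pinching anything, push the iris lever of the microscope light base around until it rests against the square open stop, then push it back until its pointed end lines up with the one long mark on the scale, and leave it there. Push gently, do not turn the scale ring, and do not shift or lift the lab things standing around.

Things in the scene. Friction and masses are not known exactly. Their poses are not given: they have to be found in the camera images.
- light_base: Light base of a microscope: a heavy, fixed white box 230 x 230 mm, 45 mm high, carrying the iris ring on top. Origin at the centre of its underside, on the axis of the ring; its -x side is the front, z up. On its top, all concentric: a black scale disc with white marks (radius 109 mm, top 49 mm above the bench), a fixed black plate (radius 66 mm, top at 51 mm) and the grey iris ring (radius 45 mm, top at 67 mm).
- ring_axis (a point): Point on the vertical axis of the iris ring and the scale, 64 mm above the bench.
- lever_pin (a point): Middle of the upright steel pin on the lever, 80 mm above the bench and 70 mm from the ring axis. The pin is round, 10 mm across, and stands free from the top of the lever arm at 64 mm to its own top at 96 mm above the bench: push it sideways along its arc.
- lever_tip (a point): Pointed outer end of the steel lever arm, 87 mm from the ring axis, 61 mm above the bench. The arm is 8 mm wide, 6 mm thick, its top 64 mm above the bench, and runs radially out of the iris ring.
- iris (a joint): Angle of the iris ring and its lever, rad: 0 when the lever points straight to the front of the base (its -x), growing counter-clockwise seen from above. Stops at +1.05 (open, lever against the square stop) and -1.05 (closed, against the thin round pin). Only friction holds it: it needs about 2 N at the pin, has no spring, and stays where it is left.
- long_mark (a point): Inner end of the one long, thick white mark on the scale disc, 87 mm from the ring axis, 49 mm above the bench; the mark runs 20 mm radially outwards and is 4.5 mm wide. The other marks are short, thin, 10 degrees apart and begin 99 mm from the axis. The disc may be turned, so the mark lies up to 0.55 rad to either side of the base's front; it is held by friction (about 8 N at its rim) and must stay as found.
- open_stop (a point): Top centre of the square steel stop block (12 x 10 mm, top 64 mm above the bench), 55 mm from the ring axis: the lever arm's side meets it when the iris is fully open.
- closed_stop (a point): Top centre of the thin round stop pin (6 mm across, top 64 mm above the bench), 55 mm from the ring axis: the closed end of the lever's travel.
- tube_rack_mid (a point): Centre of a loose orange tube rack, 56 x 112 mm, 52 mm high with its tubes; bystander, to be left alone (point 22.5 mm above the bench).
- objective_mid (a point): Centre of a loose steel microscope objective standing upright, 28 mm across, 40 mm high; bystander.
- petri_dish_mid (a point): Centre of a loose pale, flat Petri dish, 92 mm across, 16 mm high; bystander.
- reagent_jar_mid (a point): Centre of a loose small reagent jar, 42 mm across, 65 mm high; bystander.

How it is judged:
By the outcome, as a careful person would: the job done as asked, in the order asked, and still so for the second after the job is handed in, with the robot touching nothing.
It also fails if it takes over 67 s, if anything falls off the work surface, if the arm or the gripper's body presses on something with over 40 N, if the wrist force passes 120 N, or if a joint passes its speed limit or range.

## Robot

A 6-joint arm with a two-finger parallel gripper is mounted at the origin on the work surface. World frame = base frame: x ahead of the robot, y to its left, z up, the work surface at z = 0. Lengths are in mm, angles in rad, forces in N, time in s.
With the tool pointing down it reaches from about 350 to 975 mm from the base axis. Payload 7.1 kg.
Tool frame: the origin (TCP) lies between the finger pads; the fingertips stand 8 mm ahead of it and the grasp point (between the pads) lies 11 mm behind it; x points along the fingers, y is the direction in which the jaws open and shut, and the axes are right-handed (so a half turn about x gives the same grasp; the last joint's range is limited). The gripper opens to 88 mm and grips with 3 to 60 N. Pads are 20 mm wide; open, the fingers measure 115 mm over their backs; the gripper's body (75 mm by 178 mm) begins 61 mm behind the grasp point.
Start: joints at [1.202, 0.423, 1.63, -0, 1.089, -0.019], TCP at [214.162, 587.145, 230.675] pointing down, gripper open.
Joint ranges: [-3, 3], [-0.9, 2.11], [0.09, 2.58], [-1.31, 4.45], [0.11, 2.69], [-2.54, 2.54]. Speed limits (rad/s): [2.39, 2.39, 3.01, 3.14, 3.14, 3.14].

## Interface

Orientations are given as a rotation vector (axis times angle).
In Python, from workcell import ctrl gives the robot as it stands.
- The arm moves only by the tool apply_moves, never from a script. Its argument "increments" is a list of rows, each an object with "gripper": the opening in per cent of the stroke, from 0 (shut) to 100 (fully open); "delta_pos": the shift along the tool's x, y, z in cm, a list of three; "dr": the turn, a rotation vector about the tool's x, y, z in rad, a list of three. In form: [{"gripper": gripper, "delta_pos": [dx, dy, dz], "dr": [ax, ay, az]}, ...]. A call has exactly 5 rows; each row shifts and turns the commanded pose from where the row before left it, along the tool's axes as they then stand; what a row does not reach is not made up. A row lasts 1/12 s, in which the tool goes at most 41.7 mm and 7.16 degrees, less where a joint would pass 70% of its speed; a pose out of reach is approached as far as the arm can. A call with a gripper value outside its range is refused whole. The fingers move at their own pace and stop on an object; the grip force is fixed at half the most. Time passes only in rows, so rows that do not move let the fingers close, or fill a call up. It gives the time, the measured TCP pose, the force and the opening at its end, in the units of the state.
- ctrl.get_obs(): the state, without advancing time (a new reading comes with each control period).
- ctrl.get_image(name): name is "side" or "top" or "wrist"; returns a dict with "img" (400x640x3 uint8, red, green, blue), "range_z" (400x640 float32, mm along the optical axis (not along the pixel's ray), 0 where there is no reading), "mtx" (3x3 intrinsics, pixels), "rvec" (rotation vector, rad) and "tvec" (3), from world to camera coordinates, as OpenCV has them. Camera axes: x right, y down, z forward; pixel columns grow to the right and rows downward; lengths in mm; the calibration is good to about 2 mm. The wrist camera is an equidistant fisheye: a pixel r from the principal point sees the ray r / f radians off the axis. A picture is of the moment at which its call begins.
- ctrl.close_job(): hands the job in, once; it reports no verdict.
The state is a dict: "t": time; "qpos": joint angles; "qvel": joint speeds; "joint_torque": joint torques, N m; "ee_pos": TCP position; "orientation": TCP orientation; "ft_force": force on the tool from outside, world axes, zero at the start; "moment": the same for the moment, N m; "width": finger opening in mm.
Only numpy, scipy, OpenCV 4.12 (cv2) and the standard library are available. Lean on these libraries where they do the work, as an engineer would, in place of code of your own. Each camera call takes 0.05 s, during which the arm holds its last target. There are 200 camera calls.

## Working session

There is one attempt and no reset: what is moved stays moved. The work goes in short steps, Python scripts to look and compute and a tool call to move; the robot and the scene stay as the last step left them, time stands still between calls to the robot, and variables do not carry over. Pictures are saved under pics/ and viewed, about 8 in all and at most 12, crops included, and the job is handed in when it is done.

Besides the shell and the picture viewer there is one more tool, called after "Emit:" by a JSON object that holds its "name" and its "arguments". apply_moves: Moves the arm, as the interface text tells. Its arguments: {"type":"object","properties":{"increments":{"type":"array","items":{"type":"object","properties":{"gripper":{"type":"number"},"delta_pos":{"type":"array","items":{"type":"number"}},"dr":{"type":"array","items":{"type":"number"}}}}}},"required":["increments"]}

```bash
mkdir -p pics; python3 - <<'E'
from workcell import ctrl
import cv2,numpy as np
o=ctrl.get_obs();print({k:np.round(v,3) for k,v in o.items()})
for n in("top","side"):
    d=ctrl.get_image(n);cv2.imwrite(f"pics/{n}0.png",d["img"][:,:,::-1]);np.savez(f"pics/{n}0.npz",**d)
    print(n,d["mtx"],d["rvec"],d["tvec"])
E
```

```text
{'t': np.float64(0.0), 'qpos': array([ 1.202,  0.424,  1.631,  0.   ,  1.089, -0.019]), 'qvel': array([-0.001, -0.   , -0.001, -0.   ,  0.   , -0.001]), 'joint_torque': array([ 3.0000e-03, -5.4460e+01, -2.7367e+01,  6.5000e-02,  2.3000e-02,
       -0.0000e+00]), 'ee_pos': array([213.952, 586.667, 229.919]), 'orientation': array([ 0.273,  1.554, -0.276]), 'ft_force': array([ 0.2  , -1.063,  0.087]), 'moment': array([ 0.019,  0.036, -0.011]), 'width': np.float64(87.694)}
top [[441.39613168   0.         316.37139043]
 [  0.         441.39613168 193.76142405]
 [  0.           0.           1.        ]] [ 2.19182036 -2.14839823  0.08194709] [ 30.56525213 609.54337921 947.25444488]
side [[387.10212133   0.         316.2814156 ]
 [  0.         387.10212133 205.32416975]
 [  0.           0.           1.        ]] [ 0.7156787  -2.36303184  1.43140871] [512.15829344 241.01444879 495.07619365]
```

View pics/top0.png

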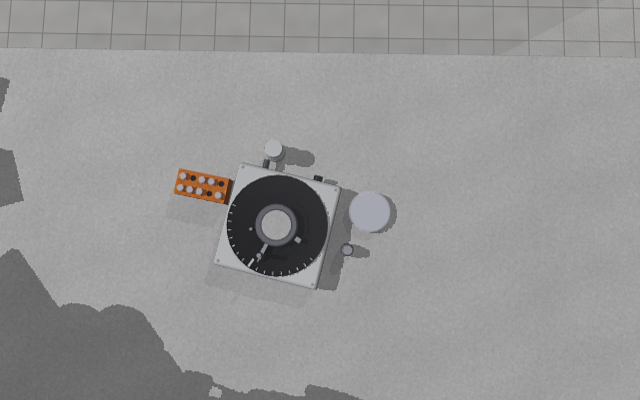

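View pics/side0.png

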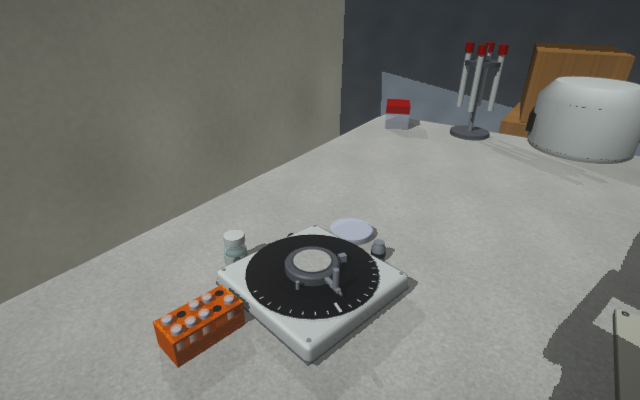

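The top view shows the base at about (277,226), the lever pointing to (262,252), the long mark near (251,262), the square stop at (298,240) and the thin pin at (251,229). The bystanders are all off the base, to the left, right and back.

```bash
cat > h.py <<'E'
import cv2,numpy as np
def backproj(d,uv,z):
    R=cv2.Rodrigues(d["rvec"])[0];t=np.ravel(d["tvec"]);C=-R.T@t
    uv=np.atleast_2d(uv).astype(float)
    r=(np.c_[uv,np.ones(len(uv))]@np.linalg.inv(d["mtx"]).T)@R
    return C+r*((z-C[2])/r[:,2])[:,None]
def proj(d,P): return cv2.projectPoints(np.atleast_2d(P).astype(float),d["rvec"],d["tvec"],d["mtx"],None)[0][:,0]
def rectify(d,c,z,half=130,s=3):
    "world-aligned ortho view at height z: image right = -y, up = +x"
    n=2*half*s; j,i=np.meshgrid(np.arange(n),np.arange(n))
    P=np.stack([c[0]+half-i/s,c[1]+half-j/s,np.full(i.shape,z)],-1).reshape(-1,3)
    m=proj(d,P).reshape(n,n,2).astype(np.float32)
    return cv2.remap(d["img"],m[...,0],m[...,1],cv2.INTER_CUBIC)
E
python3 - <<'E'
from h import *
d=dict(np.load("pics/top0.npz"))
g=cv2.cvtColor(d["img"],cv2.COLOR_RGB2GRAY)
m=(g<50).astype(np.uint8);m[:, :215]=0;m[:,345:]=0;m[:165]=0;m[285:]=0
m=cv2.morphologyEx(m,cv2.MORPH_OPEN,np.ones((5,5)))
cs,_=cv2.findContours(m,cv2.RETR_EXTERNAL,cv2.CHAIN_APPROX_NONE);c=max(cs,key=cv2.contourArea)[:,0]
h=cv2.convexHull(c)[:,0]
W=backproj(d,c,49)[:,:2]
A=np.c_[2*W,np.ones(len(W))]
for _ in range(8):
    s=np.linalg.lstsq(A,(W**2).sum(1),rcond=None)[0];r=np.sqrt(s[2]+s[:2]@s[:2]);e=np.abs(np.hypot(*(W-s[:2]).T)-r);k=e<max(1.5,np.percentile(e,85));W,A=W[k],A[k]
print("centre",s[:2],r,len(W))
c=s[:2]
for n,uv,z in(("pin?",(258,258),90),("mark",(251,262),49),("sq",(298,240),64),("thin",(251,229),64)):
    p=backproj(d,uv,z)[0];v=p[:2]-c;print(n,p,np.hypot(*v),np.arctan2(v[1],v[0]))
cv2.imwrite("pics/rect0.png",rectify(d,c,49,120,3)[:,:,::-1][:600])
img=cv2.resize(d["img"][150:300,200:400],None,fx=4,fy=4,interpolation=cv2.INTER_CUBIC);cv2.imwrite("pics/crop0.png",img[:,:,::-1])
E
```

```text
centre [540.00430022 125.7381377 ] 104.49303967925594 153
pin? [469.31829188 158.33517957  90.        ] 77.84008551867086 2.7095029628751637
mark [458.12143309 178.8285962   49.        ] 97.58791274472452 2.5663636067831006
sq [507.1031841   78.91394336  64.        ] 57.2275162569566 -2.1832999734898313
thin [528.15078178 178.78811729  64.        ] 54.35812942367737 1.790626000186781
```

View pics/crop0.png

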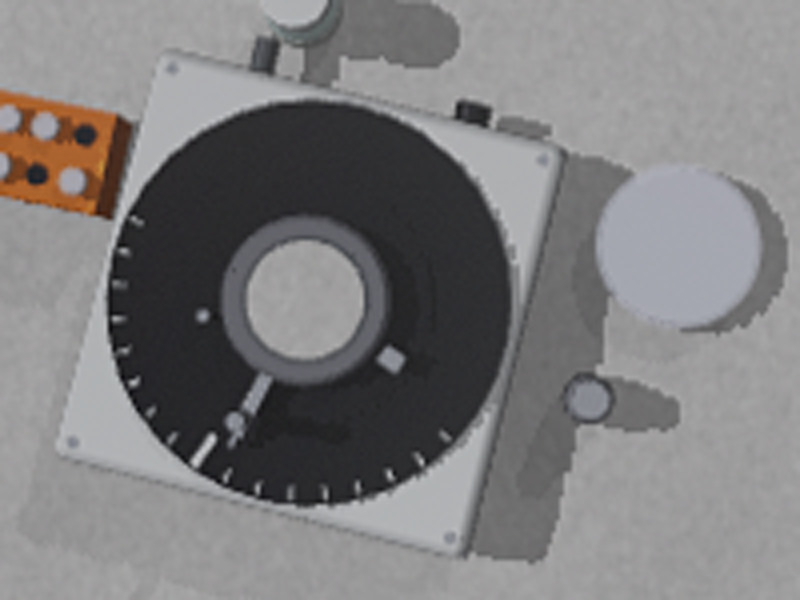

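```bash
cat >> h.py <<'E'
from scipy.spatial.transform import Rotation as Ro
def state(o):
    R=Ro.from_rotvec(o["orientation"]).as_matrix();return np.array(o["ee_pos"]),R,np.arctan2(R[1,1],R[0,1])
def plan(o,P,a,n):
    "n equal rows to TCP at P, tool down, tool y at world yaw a"
    p,R,a0=state(o)
    y=np.array([np.cos(a),np.sin(a),0]);x=np.array([0,0,-1.]);T=np.c_[x,y,np.cross(x,y)]
    w=Ro.from_matrix(R.T@T).as_rotvec()
    step=(np.array(P)-p)/n
    for k in range(n):
        Rk=R@Ro.from_rotvec(w*k/n).as_matrix()
        print([round(v,2) for v in Rk.T@step/10],[round(v,3) for v in w/n])
E
python3 - <<'E'
from h import *
from workcell import ctrl
d=dict(np.load("pics/top0.npz"))
# refine the centre: iris ring outer/inner circles by eye plus disc
c=np.array([540,125.7])
for n,uv,z in(("disc L/R/T/B",[(107,300),(512,300),(310,98),(310,506)],49),("ring",[(221,300),(389,300),(305,214),(305,385)],67),("pin",[(235,421)],96),("tip",[(232,446)],61),("mark",[(215,435),(196,466)],49),("sq",[(391,360)],64),("thin",[(203,315)],64)):
    P=backproj(d,np.array(uv)/4+[200-.375,150-.375],z)[:,:2];print(n,P.round(1).tolist())
    for p in P: v=p-c;print("   ",np.hypot(*v).round(1),(np.arctan2(v[1],v[0])%6.283).round(3))
p,R,a=state(ctrl.get_obs());print(p,R.round(3),a)
w=ctrl.get_image("wrist");print(w["mtx"],w["rvec"],w["tvec"]);Rw=cv2.Rodrigues(w["rvec"])[0];C=-Rw.T@np.ravel(w["tvec"])
print("cam in tool",R.T@(C-p),(R.T@Rw.T).round(2))
E
```

```text
disc L/R/T/B [[536.5, 234.5], [540.9, 17.0], [648.0, 128.4], [429.6, 122.2]]
    108.9 1.603
    108.7 4.721
    108.0 0.025
    110.5 3.173
ring [[537.5, 170.4], [539.3, 81.9], [583.7, 127.4], [493.9, 124.9]]
    44.8 1.627
    43.8 4.696
    43.8 0.04
    46.1 3.159
pin [[476.0, 156.9]]
    71.2 2.688
tip [[461.1, 163.0]]
    87.3 2.7
mark [[465.9, 174.0], [449.3, 183.6]]
    88.5 2.564
    107.6 2.573
sq [[507.9, 80.2]]
    55.7 4.097
thin [[529.4, 180.2]]
    55.5 1.762
[214.00638895 586.69068736 229.99717598] [[-0.     0.343  0.939]
 [-0.001  0.939 -0.343]
 [-1.    -0.001 -0.   ]] 1.2209597371551426
[[309.70691629   0.         314.27927415]
 [  0.         309.70691629 200.28994243]
 [  0.           0.           1.        ]] [-2.37597284 -1.66227507 -0.23584465] [-623.99890502  -33.90830698  390.9142246 ]
cam in tool [-154.25789844   -0.36002885  -76.53312585] [[-0.   -0.28  0.96]
 [ 1.   -0.    0.  ]
 [ 0.    0.96  0.28]]
```

```bash
python3 - <<'E'
from h import *
from workcell import ctrl
plan(ctrl.get_obs(),[488,182,180],1.12,15)
E
```

```text
[np.float64(0.34), np.float64(-1.91), np.float64(2.64)] [np.float64(0.007), np.float64(0.0), np.float64(0.0)]
[np.float64(0.34), np.float64(-1.89), np.float64(2.65)] [np.float64(0.007), np.float64(0.0), np.float64(0.0)]
[np.float64(0.34), np.float64(-1.87), np.float64(2.67)] [np.float64(0.007), np.float64(0.0), np.float64(0.0)]
[np.float64(0.34), np.float64(-1.86), np.float64(2.68)] [np.float64(0.007), np.float64(0.0), np.float64(0.0)]
[np.float64(0.34), np.float64(-1.84), np.float64(2.69)] [np.float64(0.007), np.float64(0.0), np.float64(0.0)]
[np.float64(0.34), np.float64(-1.82), np.float64(2.7)] [np.float64(0.007), np.float64(0.0), np.float64(0.0)]
[np.float64(0.34), np.float64(-1.8), np.float64(2.72)] [np.float64(0.007), np.float64(0.0), np.float64(0.0)]
[np.float64(0.34), np.float64(-1.78), np.float64(2.73)] [np.float64(0.007), np.float64(0.0), np.float64(0.0)]
[np.float64(0.33), np.float64(-1.76), np.float64(2.74)] [np.float64(0.007), np.float64(0.0), np.float64(0.0)]
[np.float64(0.33), np.float64(-1.75), np.float64(2.75)] [np.float64(0.007), np.float64(0.0), np.float64(0.0)]
[np.float64(0.33), np.float64(-1.73), np.float64(2.76)] [np.float64(0.007), np.float64(0.0), np.float64(0.0)]
[np.float64(0.33), np.float64(-1.71), np.float64(2.77)] [np.float64(0.007), np.float64(0.0), np.float64(0.0)]
[np.float64(0.33), np.float64(-1.69), np.float64(2.79)] [np.float64(0.007), np.float64(0.0), np.float64(0.0)]
[np.float64(0.33), np.float64(-1.67), np.float64(2.8)] [np.float64(0.007), np.float64(0.0), np.float64(0.0)]
[np.float64(0.33), np.float64(-1.65), np.float64(2.81)] [np.float64(0.007), np.float64(0.0), np.float64(0.0)]
```

Emit:
{"name": "apply_moves", "arguments": {"increments": [{"gripper": 0,"delta_pos": [0.3,-1.9,2.65],"dr": [0.007,0,0]},{"gripper": 0,"delta_pos": [0.3,-1.9,2.65],"dr": [0.007,0,0]},{"gripper": 0,"delta_pos": [0.3,-1.9,2.65],"dr": [0.007,0,0]},{"gripper": 0,"delta_pos": [0.3,-1.85,2.7],"dr": [0.007,0,0]},{"gripper": 0,"delta_pos": [0.3,-1.85,2.7],"dr": [0.007,0,0]}]}}

```text
t: 0.57
ee_pos: [305.9, 450.4, 215.3]
orientation: [0.301, 1.55, -0.302]
ft_force: [0.3, 0.3, -0.1]
width: 57.8
```

Emit:
{"name": "apply_moves", "arguments": {"increments": [{"gripper": 0,"delta_pos": [0.3,-1.8,2.7],"dr": [0.007,0,0]},{"gripper": 0,"delta_pos": [0.3,-1.8,2.7],"dr": [0.007,0,0]},{"gripper": 0,"delta_pos": [0.3,-1.8,2.7],"dr": [0.007,0,0]},{"gripper": 0,"delta_pos": [0.3,-1.75,2.75],"dr": [0.007,0,0]},{"gripper": 0,"delta_pos": [0.3,-1.75,2.75],"dr": [0.007,0,0]}]}}

```text
t: 0.98
ee_pos: [396.8, 315.5, 200.5]
orientation: [0.329, 1.546, -0.329]
ft_force: [0.4, 0.6, -0.0]
width: 24.5
```

Emit:
{"name": "apply_moves", "arguments": {"increments": [{"gripper": 0,"delta_pos": [0.3,-1.7,2.75],"dr": [0.007,0,0]},{"gripper": 0,"delta_pos": [0.3,-1.7,2.75],"dr": [0.007,0,0]},{"gripper": 0,"delta_pos": [0.3,-1.7,2.8],"dr": [0.007,0,0]},{"gripper": 0,"delta_pos": [0.3,-1.65,2.8],"dr": [0.007,0,0]},{"gripper": 0,"delta_pos": [0,0,0],"dr": [0,0,0]}]}}

```text
t: 1.4
ee_pos: [471.1, 205.6, 188.2]
orientation: [0.353, 1.541, -0.355]
ft_force: [-0.4, 0.7, -0.0]
width: 0.8
```

```bash
python3 - <<'E'
from h import *
from workcell import ctrl
o=ctrl.get_obs();print(o["t"],state(o)[0],state(o)[2],o["width"],o["ft_force"])
d=ctrl.get_image("wrist");np.savez("pics/w1.npz",**d);cv2.imwrite("pics/w1.png",d["img"][:,:,::-1])
E
```

```text
1.4 [471.11933387 205.63431761 188.19132747] 1.119008128627601 0.8005951381279216 [-0.35175081  0.72091007 -0.0192508 ]
```

View pics/w1.png

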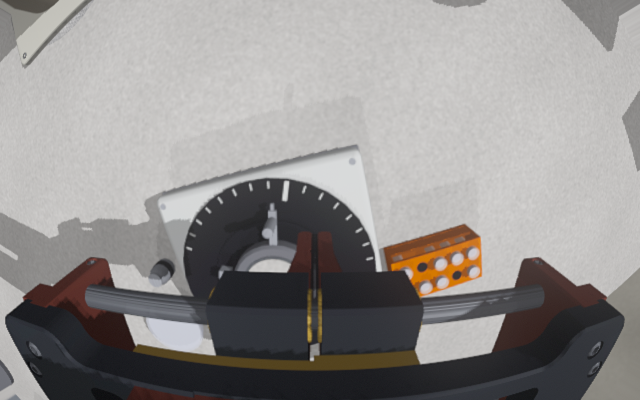

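The wrist view shows the mark at (285,190), the lever tip at (272,207) and the shut fingers at (315,255).

```bash
cat >> h.py <<'E'
def fback(d,uv,z):
    uv=np.atleast_2d(uv).astype(float);K=d["mtx"]
    n=cv2.fisheye.undistortPoints(uv[:,None],K,np.zeros(4))[:,0]
    R=cv2.Rodrigues(d["rvec"])[0];t=np.ravel(d["tvec"]);C=-R.T@t;r=np.c_[n,np.ones(len(n))]@R
    return C+r*((z-C[2])/r[:,2])[:,None]
def frect(d,c,z,half=112,s=2.5,a=0.):
    "ortho view at height z of the fisheye picture: right=-y, up=+x"
    n=int(2*half*s);j,i=np.meshgrid(np.arange(n),np.arange(n))
    P=np.stack([c[0]+half-i/s,c[1]+half-j/s,np.full(i.shape,z)],-1).reshape(-1,1,3).astype(float)
    m=cv2.fisheye.projectPoints(P,d["rvec"],d["tvec"],d["mtx"],np.zeros(4))[0].reshape(n,n,2).astype(np.float32)
    return cv2.remap(d["img"],m[...,0],m[...,1],cv2.INTER_CUBIC)
E
python3 - <<'E'
from h import *
from workcell import ctrl
d=dict(np.load("pics/w1.npz"))
c=np.array([539,126.])
for n,uv,z in(("mark",[(286,200),(285,181)],49),("tip",[(272.5,205)],61)):
    for p in fback(d,uv,z)[:,:2]: v=p-c;print(n,p,np.hypot(*v),np.arctan2(v[1],v[0])%6.283)
g=np.hstack([cv2.resize(frect(d,c+[-45,30],z,70,3)[:,:,::-1],(400,400)) for z in(49,61)])
cv2.imwrite("pics/r1.png",g)
plan(ctrl.get_obs(),[488,182,180],1.12,2)
E
```

```text
mark [466.59592989 176.37137252] 88.20217989221237 2.533759723045537
mark [449.0414328 184.3142047] 107.20583138468396 2.566459888985301
tip [462.70437255 164.93698975] 85.65694332175747 2.6697043993810787
[np.float64(0.42), np.float64(-0.74), np.float64(1.37)] [np.float64(-0.001), np.float64(-0.0), np.float64(0.0)]
[np.float64(0.42), np.float64(-0.74), np.float64(1.36)] [np.float64(-0.001), np.float64(-0.0), np.float64(0.0)]
```

View pics/r1.png

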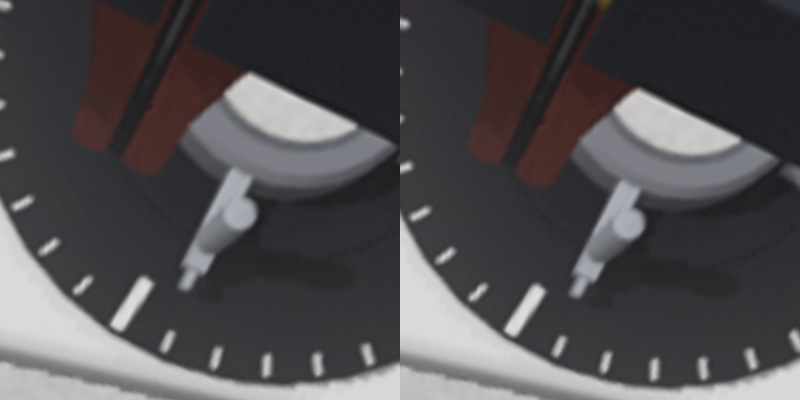

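The rectified wrist view shows the lever clear of the fingers and about 0.12 rad short of (counter-clockwise from) the thick mark. The fingers are on the correct side to push it open, so I'll descend.

Emit:
{"name": "apply_moves", "arguments": {"increments": [{"gripper": 0,"delta_pos": [0.4,-0.75,1.35],"dr": [0,0,0]},{"gripper": 0,"delta_pos": [0.4,-0.75,1.35],"dr": [0,0,0]},{"gripper": 0,"delta_pos": [2,0,0],"dr": [0,0,0]},{"gripper": 0,"delta_pos": [2,0,0],"dr": [0,0,0]},{"gripper": 0,"delta_pos": [0,0,0],"dr": [0,0,0]}]}}

```text
t: 1.87
ee_pos: [484.2, 184.1, 137.9]
orientation: [0.349, 1.547, -0.353]
ft_force: [-0.3, -0.3, -0.8]
width: 0.4
```

```bash
python3 - <<'E'
from h import *
from workcell import ctrl
o=ctrl.get_obs();print(o["t"],state(o)[0],state(o)[2],o["ft_force"])
d=ctrl.get_image("wrist");np.savez("pics/w2.npz",**d)
c=np.array([539,126.])
g=frect(d,c+[-45,10],70,70,4)
cv2.imwrite("pics/r2.png",g[:,:,::-1])
plan(o,[488,182,80],1.12,4)
E
```

```text
1.8667 [484.22504754 184.11721661 137.85507171] 1.123469057641534 [-0.32954    -0.30711075 -0.8237665 ]
[np.float64(1.45), np.float64(-0.0), np.float64(0.11)] [np.float64(0.001), np.float64(-0.001), np.float64(0.001)]
[np.float64(1.45), np.float64(-0.0), np.float64(0.11)] [np.float64(0.001), np.float64(-0.001), np.float64(0.001)]
[np.float64(1.45), np.float64(-0.0), np.float64(0.11)] [np.float64(0.001), np.float64(-0.001), np.float64(0.001)]
[np.float64(1.45), np.float64(-0.01), np.float64(0.11)] [np.float64(0.001), np.float64(-0.001), np.float64(0.001)]
```

View pics/r2.png

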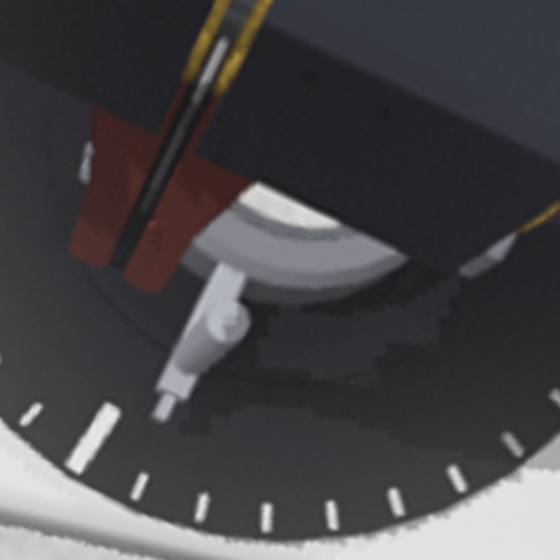

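Emit:
{"name": "apply_moves", "arguments": {"increments": [{"gripper": 0,"delta_pos": [1.45,0,0.1],"dr": [0,0,0]},{"gripper": 0,"delta_pos": [1.45,0,0.1],"dr": [0,0,0]},{"gripper": 0,"delta_pos": [1.45,0,0.1],"dr": [0,0,0]},{"gripper": 0,"delta_pos": [1.3,0,0.1],"dr": [0,0,0]},{"gripper": 0,"delta_pos": [0,0,0],"dr": [0,0,0]}]}}

```text
t: 2.33
ee_pos: [489.4, 182.8, 83.3]
orientation: [0.35, 1.544, -0.351]
ft_force: [-0.7, 0.0, -1.0]
width: 0.6
```

Emit:
{"name": "apply_moves", "arguments": {"increments": [{"gripper": 0,"delta_pos": [0,-0.2,0],"dr": [0,0,0]},{"gripper": 0,"delta_pos": [0,-0.2,0],"dr": [0,0,0]},{"gripper": 0,"delta_pos": [0,-0.2,0],"dr": [0,0,0]},{"gripper": 0,"delta_pos": [0,-0.2,0],"dr": [0,0,0]},{"gripper": 0,"delta_pos": [0,0,0],"dr": [0,0,0]}]}}

```text
t: 2.75
ee_pos: [487.0, 174.9, 84.9]
orientation: [0.352, 1.541, -0.351]
ft_force: [-0.4, -0.9, 0.4]
width: 0.7
```

Emit:
{"name": "apply_moves", "arguments": {"increments": [{"gripper": 0,"delta_pos": [0,-0.28,-0.07],"dr": [-0.04,0,0]},{"gripper": 0,"delta_pos": [0,-0.28,-0.07],"dr": [-0.04,0,0]},{"gripper": 0,"delta_pos": [0,-0.28,-0.07],"dr": [-0.04,0,0]},{"gripper": 0,"delta_pos": [0,-0.28,-0.07],"dr": [-0.04,0,0]},{"gripper": 0,"delta_pos": [0,-0.28,-0.07],"dr": [-0.04,0,0]}]}}

```text
t: 3.17
ee_pos: [478.8, 163.6, 84.6]
orientation: [0.194, 1.562, -0.193]
ft_force: [-0.7, 2.5, 0.5]
width: 0.3
```

```bash
cat > chk.py <<'E'
from h import *
from workcell import ctrl
o=ctrl.get_obs();p,R,a=state(o);c=np.array([539,126.]);v=p[:2]-c;th=a+np.pi/2
e=np.array([np.cos(th),np.sin(th)]);t=np.array([-e[1],e[0]]);f=o["ft_force"]
print("t",o["t"],"p",p.round(1),"a+90",th.round(3),"radial",(v@e).round(1),"tang",(v@t).round(1),"tool ang",(np.arctan2(v[1],v[0])%6.283).round(3),"F e,t,z",(f[:2]@e).round(2),(f[:2]@t).round(2),f[2].round(2),"q6",o["qpos"][5].round(2))
E
python3 chk.py
```

```text
t 3.1667 p [478.8 163.6  84.6] a+90 2.895 radial 67.6 tang -21.8 tool ang 2.583 F e,t,z 1.28 -2.31 0.53 q6 -1.02
```

Emit:
{"name": "apply_moves", "arguments": {"increments": [{"gripper": 0,"delta_pos": [0,-0.34,-0.1],"dr": [-0.05,0,0]},{"gripper": 0,"delta_pos": [0,-0.34,-0.1],"dr": [-0.05,0,0]},{"gripper": 0,"delta_pos": [0,-0.34,-0.1],"dr": [-0.05,0,0]},{"gripper": 0,"delta_pos": [0,-0.34,-0.1],"dr": [-0.05,0,0]},{"gripper": 0,"delta_pos": [0,-0.34,-0.1],"dr": [-0.05,0,0]}]}}

```text
t: 3.58
ee_pos: [471.4, 147.5, 84.6]
orientation: [-0.003, 1.57, 0.004]
ft_force: [-0.0, 2.9, -0.4]
width: 0.5
```

Emit:
{"name": "apply_moves", "arguments": {"increments": [{"gripper": 0,"delta_pos": [0,-0.34,-0.1],"dr": [-0.05,0,0]},{"gripper": 0,"delta_pos": [0,-0.34,-0.1],"dr": [-0.05,0,0]},{"gripper": 0,"delta_pos": [0,-0.34,-0.1],"dr": [-0.05,0,0]},{"gripper": 0,"delta_pos": [0,-0.34,-0.1],"dr": [-0.05,0,0]},{"gripper": 0,"delta_pos": [0,-0.34,-0.1],"dr": [-0.05,0,0]}]}}

```text
t: 4.0
ee_pos: [468.2, 130.1, 84.6]
orientation: [-0.199, 1.561, 0.2]
ft_force: [-0.1, 2.3, 0.7]
width: 0.3
```

Emit:
{"name": "apply_moves", "arguments": {"increments": [{"gripper": 0,"delta_pos": [0,-0.34,-0.1],"dr": [-0.05,0,0]},{"gripper": 0,"delta_pos": [0,-0.34,-0.1],"dr": [-0.05,0,0]},{"gripper": 0,"delta_pos": [0,-0.34,-0.1],"dr": [-0.05,0,0]},{"gripper": 0,"delta_pos": [0,-0.34,-0.1],"dr": [-0.05,0,0]},{"gripper": 0,"delta_pos": [0,-0.34,-0.1],"dr": [-0.05,0,0]}]}}

```text
t: 4.42
ee_pos: [469.5, 112.4, 84.6]
orientation: [-0.395, 1.534, 0.396]
ft_force: [-0.0, 2.7, 0.7]
width: 0.5
```

```bash
python3 chk.py
```

```text
t 4.4167 p [469.5 112.4  84.6] a+90 3.646 radial 67.4 tang -21.7 tool ang 3.334 F e,t,z -1.28 -2.37 0.7 q6 -1.87
```

Emit:
{"name": "apply_moves", "arguments": {"increments": [{"gripper": 0,"delta_pos": [0,-0.34,-0.1],"dr": [-0.05,0,0]},{"gripper": 0,"delta_pos": [0,-0.34,-0.1],"dr": [-0.05,0,0]},{"gripper": 0,"delta_pos": [0,-0.34,-0.1],"dr": [-0.05,0,0]},{"gripper": 0,"delta_pos": [0,-0.34,-0.1],"dr": [-0.05,0,0]},{"gripper": 0,"delta_pos": [0,-0.2,-0.05],"dr": [-0.03,0,0]}]}}

```text
t: 4.83
ee_pos: [474.4, 96.9, 84.6]
orientation: [-0.574, 1.493, 0.574]
ft_force: [-0.8, 2.5, 0.7]
width: 0.6
```

```bash
python3 chk.py; python3 - <<'E'
from h import *
from workcell import ctrl
d=ctrl.get_image("wrist");np.savez("pics/w3.npz",**d)
cv2.imwrite("pics/r3.png",frect(d,np.array([500,105.]),64,75,3.6)[:,:,::-1])
E
```

```text
t 4.8333 p [474.4  96.9  84.6] a+90 3.876 radial 67.4 tang -21.7 tool ang 3.565 F e,t,z -1.07 -2.43 0.72 q6 -2.13
```

View pics/r3.png

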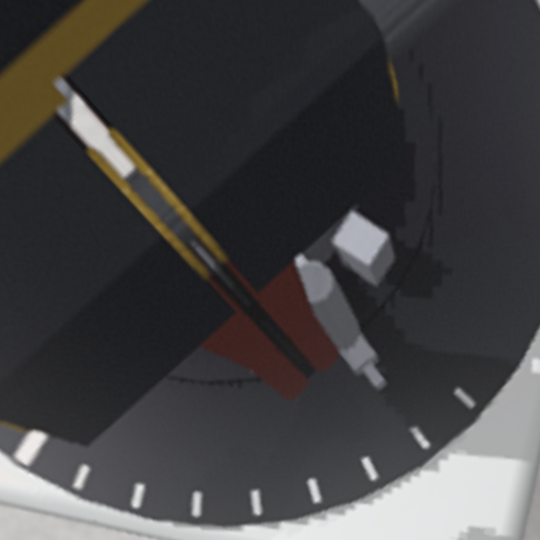

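The lever is against the finger, and the square stop is a few millimetres further on. I'll continue in small steps and watch the force.

Emit:
{"name": "apply_moves", "arguments": {"increments": [{"gripper": 0,"delta_pos": [0,-0.14,-0.04],"dr": [-0.02,0,0]},{"gripper": 0,"delta_pos": [0,-0.14,-0.04],"dr": [-0.02,0,0]},{"gripper": 0,"delta_pos": [0,-0.14,-0.04],"dr": [-0.02,0,0]},{"gripper": 0,"delta_pos": [0,0,0],"dr": [0,0,0]},{"gripper": 0,"delta_pos": [0,0,0],"dr": [0,0,0]}]}}

```text
t: 5.3
ee_pos: [476.2, 92.9, 84.2]
orientation: [-0.619, 1.481, 0.619]
ft_force: [-0.3, 0.6, 0.0]
width: 0.4
```

```bash
python3 chk.py
```

```text
t 5.3 p [476.2  92.9  84.2] a+90 3.934 radial 67.7 tang -21.5 tool ang 3.626 F e,t,z -0.24 -0.61 0.01 q6 -2.19
```

Emit:
{"name": "apply_moves", "arguments": {"increments": [{"gripper": 0,"delta_pos": [0,-0.14,-0.04],"dr": [-0.02,0,0]},{"gripper": 0,"delta_pos": [0,-0.14,-0.04],"dr": [-0.02,0,0]},{"gripper": 0,"delta_pos": [0,-0.1,-0.03],"dr": [-0.015,0,0]},{"gripper": 0,"delta_pos": [0,0,0],"dr": [0,0,0]},{"gripper": 0,"delta_pos": [0,0,0],"dr": [0,0,0]}]}}

```text
t: 5.72
ee_pos: [478.2, 89.4, 84.1]
orientation: [-0.662, 1.468, 0.662]
ft_force: [-0.9, 0.6, -0.4]
width: 0.6
```

Emit:
{"name": "apply_moves", "arguments": {"increments": [{"gripper": 0,"delta_pos": [0,-0.07,-0.02],"dr": [-0.01,0,0]},{"gripper": 0,"delta_pos": [0,-0.07,-0.02],"dr": [-0.01,0,0]},{"gripper": 0,"delta_pos": [0,0,0],"dr": [0,0,0]},{"gripper": 0,"delta_pos": [0,0,0],"dr": [0,0,0]},{"gripper": 0,"delta_pos": [0,0,0],"dr": [0,0,0]}]}}

```text
t: 6.13
ee_pos: [478.8, 88.3, 84.1]
orientation: [-0.677, 1.463, 0.677]
ft_force: [-1.8, -0.0, 1.5]
width: 0.7
```

```bash
python3 chk.py
```

```text
t 6.1333 p [478.8  88.3  84.1] a+90 4.009 radial 67.7 tang -21.5 tool ang 3.701 F e,t,z 1.22 -1.37 1.53 q6 -2.28
```

Emit:
{"name": "apply_moves", "arguments": {"increments": [{"gripper": 0,"delta_pos": [0,-0.07,-0.02],"dr": [-0.01,0,0]},{"gripper": 0,"delta_pos": [0,-0.07,-0.02],"dr": [-0.01,0,0]},{"gripper": 0,"delta_pos": [0,0,0],"dr": [0,0,0]},{"gripper": 0,"delta_pos": [0,0,0],"dr": [0,0,0]},{"gripper": 0,"delta_pos": [0,0,0],"dr": [0,0,0]}]}}

```text
t: 6.55
ee_pos: [479.7, 87.1, 84.1]
orientation: [-0.693, 1.458, 0.693]
ft_force: [-1.3, -0.2, 1.1]
width: 0.6
```

```bash
python3 chk.py
```

```text
t 6.55 p [479.7  87.1  84.1] a+90 4.029 radial 67.6 tang -21.4 tool ang 3.722 F e,t,z 0.97 -0.84 1.11 q6 -2.3
```

Emit:
{"name": "apply_moves", "arguments": {"increments": [{"gripper": 0,"delta_pos": [0,-0.07,-0.02],"dr": [-0.01,0,0]},{"gripper": 0,"delta_pos": [0,-0.07,-0.02],"dr": [-0.01,0,0]},{"gripper": 0,"delta_pos": [0,0,0],"dr": [0,0,0]},{"gripper": 0,"delta_pos": [0,0,0],"dr": [0,0,0]},{"gripper": 0,"delta_pos": [0,0,0],"dr": [0,0,0]}]}}

```text
t: 6.97
ee_pos: [480.6, 85.9, 84.2]
orientation: [-0.708, 1.452, 0.708]
ft_force: [-2.0, -0.7, 1.2]
width: 0.5
```

```bash
python3 chk.py; python3 - <<'E'
from h import *
from workcell import ctrl
d=ctrl.get_image("wrist");np.savez("pics/w4.npz",**d)
cv2.imwrite("pics/r4.png",frect(d,np.array([495,85.]),64,45,6)[:,:,::-1])
E
```

```text
t 6.9667 p [480.6  85.9  84.2] a+90 4.049 radial 67.6 tang -21.3 tool ang 3.743 F e,t,z 1.76 -1.18 1.16 q6 -2.33
```

View pics/r4.png

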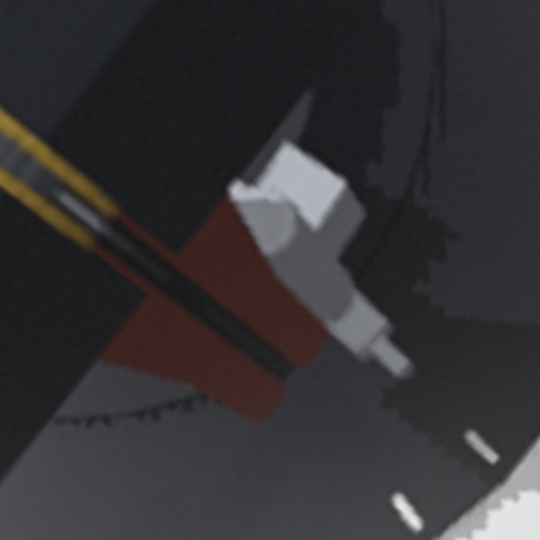

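The arm's side now lies at or within about 1 mm of the square stop. I'll push on until the force rises.

Emit:
{"name": "apply_moves", "arguments": {"increments": [{"gripper": 0,"delta_pos": [0,-0.07,-0.02],"dr": [-0.01,0,0]},{"gripper": 0,"delta_pos": [0,-0.07,-0.02],"dr": [-0.01,0,0]},{"gripper": 0,"delta_pos": [0,0,0],"dr": [0,0,0]},{"gripper": 0,"delta_pos": [0,0,0],"dr": [0,0,0]},{"gripper": 0,"delta_pos": [0,0,0],"dr": [0,0,0]}]}}

```text
t: 7.43
ee_pos: [481.2, 84.9, 84.1]
orientation: [-0.723, 1.447, 0.724]
ft_force: [-3.0, 2.6, 1.2]
width: 0.5
```

```bash
python3 chk.py
```

```text
t 7.4333 p [481.2  84.9  84.1] a+90 4.069 radial 67.6 tang -21.5 tool ang 3.76 F e,t,z -0.27 -3.93 1.2 q6 -2.35
```

Static force is rising (3.9 N against a 1–2 N hold before). One more millimetre to confirm.

Emit:
{"name": "apply_moves", "arguments": {"increments": [{"gripper": 0,"delta_pos": [0,-0.07,0],"dr": [0,0,0]},{"gripper": 0,"delta_pos": [0,-0.05,0],"dr": [0,0,0]},{"gripper": 0,"delta_pos": [0,0,0],"dr": [0,0,0]},{"gripper": 0,"delta_pos": [0,0,0],"dr": [0,0,0]},{"gripper": 0,"delta_pos": [0,0,0],"dr": [0,0,0]}]}}

```text
t: 7.85
ee_pos: [481.3, 84.6, 84.1]
orientation: [-0.722, 1.449, 0.724]
ft_force: [-6.6, 6.8, 4.2]
width: 0.5
```

```bash
python3 chk.py
```

```text
t 7.85 p [481.3  84.6  84.1] a+90 4.068 radial 67.7 tang -21.3 tool ang 3.763 F e,t,z -1.5 -9.39 4.2 q6 -2.35
```

The stop is confirmed: the last 1.2 mm commanded moved the tool only 0.3 mm, and the force reached 9.4 N. I'll back off, lift over the pin, and come down on the other side.

Emit:
{"name": "apply_moves", "arguments": {"increments": [{"gripper": 0,"delta_pos": [0,0.3,0],"dr": [0,0,0]},{"gripper": 0,"delta_pos": [0,0.5,0],"dr": [0,0,0]},{"gripper": 0,"delta_pos": [-1.6,0,0],"dr": [0,0,0]},{"gripper": 0,"delta_pos": [-1.8,0,0],"dr": [0,0,0]},{"gripper": 0,"delta_pos": [-1.4,0,0],"dr": [0,0,0]}]}}

```text
t: 8.27
ee_pos: [476.5, 88.9, 133.1]
orientation: [-0.724, 1.446, 0.723]
ft_force: [0.5, -0.0, -0.0]
width: 0.8
```

Emit:
{"name": "apply_moves", "arguments": {"increments": [{"gripper": 0,"delta_pos": [0,0,0],"dr": [0,0,0]},{"gripper": 0,"delta_pos": [0,-1.8,0],"dr": [0,0,0]},{"gripper": 0,"delta_pos": [0,-1.8,0],"dr": [0,0,0]},{"gripper": 0,"delta_pos": [0,-1.8,0],"dr": [0,0,0]},{"gripper": 0,"delta_pos": [0,0,0],"dr": [0,0,0]}]}}

```text
t: 8.68
ee_pos: [522.0, 55.2, 131.9]
orientation: [-0.724, 1.445, 0.721]
ft_force: [0.2, -0.5, 0.7]
width: 0.5
```

```bash
python3 chk.py; python3 - <<'E'
from h import *
from workcell import ctrl
d=ctrl.get_image("wrist");np.savez("pics/w5.npz",**d)
d2=ctrl.get_image("top");np.savez("pics/t5.npz",**d2)
cv2.imwrite("pics/r5.png",np.hstack([cv2.resize(frect(d,np.array([500,100.]),64,65,3),(400,400)),cv2.resize(d2["img"][170:300,200:330],(400,400),interpolation=cv2.INTER_CUBIC)])[:,:,::-1])
E
```

```text
t 8.6833 p [522.   55.2 131.9] a+90 4.068 radial 66.8 tang 28.9 tool ang 4.476 F e,t,z 0.26 0.43 0.74 q6 -2.41
```

View pics/r5.png

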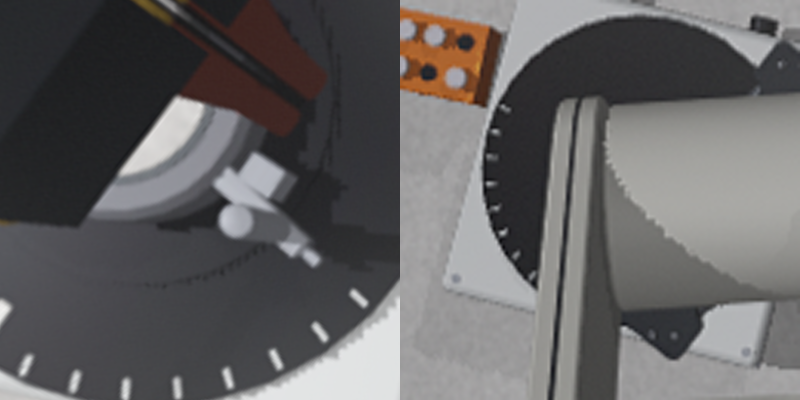

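The left view shows the lever flush against the square stop, with the fingers beyond it. In the right view the arm hides the region. I'll descend on the open side, then rotate to meet the pin.

Emit:
{"name": "apply_moves", "arguments": {"increments": [{"gripper": 0,"delta_pos": [1.6,0,0],"dr": [0,0,0]},{"gripper": 0,"delta_pos": [1.8,0,0],"dr": [0,0,0]},{"gripper": 0,"delta_pos": [1.3,0,0],"dr": [0,0,0]},{"gripper": 0,"delta_pos": [0,0,0],"dr": [0,0,0]},{"gripper": 0,"delta_pos": [0,0,0],"dr": [0,0,0]}]}}

```text
t: 9.2
ee_pos: [517.8, 56.8, 84.5]
orientation: [-0.723, 1.449, 0.725]
ft_force: [0.1, 0.9, -0.1]
width: 0.9
```

Emit:
{"name": "apply_moves", "arguments": {"increments": [{"gripper": 0,"delta_pos": [0,0.35,-0.2],"dr": [0.05,0,0]},{"gripper": 0,"delta_pos": [0,0.35,-0.2],"dr": [0.05,0,0]},{"gripper": 0,"delta_pos": [0,0.35,-0.1],"dr": [0,0,0]},{"gripper": 0,"delta_pos": [0,0,0],"dr": [0,0,0]},{"gripper": 0,"delta_pos": [0,0,0],"dr": [0,0,0]}]}}

```text
t: 9.62
ee_pos: [508.1, 59.6, 85.8]
orientation: [-0.648, 1.471, 0.647]
ft_force: [0.5, 0.3, -0.2]
width: 0.4
```

```bash
python3 chk.py
```

```text
t 9.6167 p [508.1  59.6  85.8] a+90 3.971 radial 69.8 tang 22.1 tool ang 4.277 F e,t,z -0.55 0.14 -0.25 q6 -2.31
```

Emit:
{"name": "apply_moves", "arguments": {"increments": [{"gripper": 0,"delta_pos": [0,0.35,-0.08],"dr": [0.05,0,0]},{"gripper": 0,"delta_pos": [0,0.35,-0.08],"dr": [0.05,0,0]},{"gripper": 0,"delta_pos": [0,0.35,-0.08],"dr": [0.05,0,0]},{"gripper": 0,"delta_pos": [0,0.35,-0.08],"dr": [0.05,0,0]},{"gripper": 0,"delta_pos": [0,0.35,-0.08],"dr": [0.05,0,0]}]}}

```text
t: 10.03
ee_pos: [493.6, 69.4, 85.5]
orientation: [-0.452, 1.523, 0.451]
ft_force: [0.1, -3.0, 0.7]
width: 0.6
```

Emit:
{"name": "apply_moves", "arguments": {"increments": [{"gripper": 0,"delta_pos": [0,0.35,-0.08],"dr": [0.05,0,0]},{"gripper": 0,"delta_pos": [0,0.35,-0.08],"dr": [0.05,0,0]},{"gripper": 0,"delta_pos": [0,0.35,-0.08],"dr": [0.05,0,0]},{"gripper": 0,"delta_pos": [0,0.35,-0.08],"dr": [0.05,0,0]},{"gripper": 0,"delta_pos": [0,0.35,-0.08],"dr": [0.05,0,0]}]}}

```text
t: 10.45
ee_pos: [481.7, 83.1, 85.4]
orientation: [-0.256, 1.556, 0.255]
ft_force: [-1.3, -3.0, 0.5]
width: 0.5
```

```bash
python3 chk.py
```

```text
t 10.45 p [481.7  83.1  85.4] a+90 3.468 radial 68.0 tang 22.3 tool ang 3.784 F e,t,z 2.14 2.43 0.48 q6 -1.75
```

Emit:
{"name": "apply_moves", "arguments": {"increments": [{"gripper": 0,"delta_pos": [0,0.35,-0.1],"dr": [0.05,0,0]},{"gripper": 0,"delta_pos": [0,0.35,-0.1],"dr": [0.05,0,0]},{"gripper": 0,"delta_pos": [0,0.35,-0.1],"dr": [0.05,0,0]},{"gripper": 0,"delta_pos": [0,0.35,-0.1],"dr": [0.05,0,0]},{"gripper": 0,"delta_pos": [0,0.35,-0.1],"dr": [0.05,0,0]}]}}

```text
t: 10.87
ee_pos: [472.7, 99.0, 85.4]
orientation: [-0.06, 1.571, 0.059]
ft_force: [-1.4, -2.9, 0.7]
width: 0.4
```

Emit:
{"name": "apply_moves", "arguments": {"increments": [{"gripper": 0,"delta_pos": [0,0.35,-0.1],"dr": [0.05,0,0]},{"gripper": 0,"delta_pos": [0,0.35,-0.1],"dr": [0.05,0,0]},{"gripper": 0,"delta_pos": [0,0.35,-0.1],"dr": [0.05,0,0]},{"gripper": 0,"delta_pos": [0,0.35,-0.1],"dr": [0.05,0,0]},{"gripper": 0,"delta_pos": [0,0.35,-0.1],"dr": [0.05,0,0]}]}}

```text
t: 11.28
ee_pos: [468.0, 116.6, 85.4]
orientation: [0.136, 1.567, -0.137]
ft_force: [-2.1, -1.8, 1.0]
width: 0.4
```

Emit:
{"name": "apply_moves", "arguments": {"increments": [{"gripper": 0,"delta_pos": [0,0.35,-0.1],"dr": [0.05,0,0]},{"gripper": 0,"delta_pos": [0,0.35,-0.1],"dr": [0.05,0,0]},{"gripper": 0,"delta_pos": [0,0.35,-0.1],"dr": [0.05,0,0]},{"gripper": 0,"delta_pos": [0,0,0],"dr": [0,0,0]},{"gripper": 0,"delta_pos": [0,0,0],"dr": [0,0,0]}]}}

```text
t: 11.7
ee_pos: [468.0, 127.8, 85.4]
orientation: [0.251, 1.556, -0.251]
ft_force: [-1.5, 0.1, 0.1]
width: 0.3
```

```bash
python3 chk.py; python3 - <<'E'
from h import *
from workcell import ctrl
d=ctrl.get_image("wrist");np.savez("pics/w6.npz",**d)
cv2.imwrite("pics/r6.png",np.hstack([cv2.resize(frect(d,np.array([475,155.]),z,40,5),(400,400)) for z in (49,61)])[:,:,::-1])
E
```

```text
t 11.7 p [468.  127.8  85.4] a+90 2.821 radial 68.0 tang 20.6 tool ang 3.116 F e,t,z 1.45 0.35 0.07 q6 -1.01
```

View pics/r6.png

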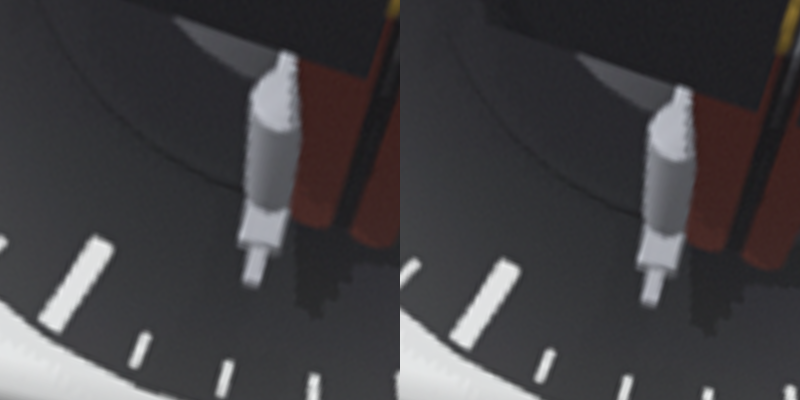

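The mark's inner end is at (102,240) in the left view and the tip at (251,305) in the right, about 0.37 rad still to go. I'll push most of that, then measure numerically.

Emit:
{"name": "apply_moves", "arguments": {"increments": [{"gripper": 0,"delta_pos": [0,0.35,-0.1],"dr": [0.05,0,0]},{"gripper": 0,"delta_pos": [0,0.35,-0.1],"dr": [0.05,0,0]},{"gripper": 0,"delta_pos": [0,0.35,-0.1],"dr": [0.05,0,0]},{"gripper": 0,"delta_pos": [0,0.35,-0.1],"dr": [0.05,0,0]},{"gripper": 0,"delta_pos": [0,0,0],"dr": [0,0,0]}]}}

```text
t: 12.17
ee_pos: [470.0, 142.3, 85.3]
orientation: [0.41, 1.531, -0.41]
ft_force: [0.4, 0.2, 0.3]
width: 0.5
```

```bash
cat > meas.py <<'E'
from h import *
from workcell import ctrl
def polar(d,c,z,rs,th):
    T,Rr=np.meshgrid(th,rs);P=np.stack([c[0]+Rr*np.cos(T),c[1]+Rr*np.sin(T),np.full(T.shape,z)],-1).reshape(-1,1,3)
    m=cv2.fisheye.projectPoints(P,d["rvec"],d["tvec"],d["mtx"],np.zeros(4))[0].reshape(*T.shape,2).astype(np.float32)
    return cv2.cvtColor(cv2.remap(d["img"],m[...,0],m[...,1],cv2.INTER_LINEAR),cv2.COLOR_RGB2GRAY).astype(float)
def blobs(row,th,lim=100):
    m=(row>lim).astype(np.uint8);n,l=cv2.connectedComponents(m[None]);l=l[0]
    return [(round(float(np.average(th[l==k],weights=row[l==k]-lim*.5)),4),round(float(np.ptp(th[l==k])),3)) for k in range(1,n)]
def run(d,c=np.array([539,126.])):
    th=np.arange(2.3,3.2,.001)
    for z,rs in((49,(90,93,96,103)),(61,(78,80,83,85,86))):
        for r in rs: print(z,r,blobs(polar(d,c,z,np.arange(r-1,r+1.1,.5),th).mean(0),th))
if __name__=="__main__":
    run(dict(np.load("pics/w6.npz")));d=ctrl.get_image("wrist");np.savez("pics/w7.npz",**d);print("now");run(d)
E
python3 chk.py; python3 meas.py
```

```text
t 12.1667 p [470.  142.3  85.3] a+90 2.619 radial 68.0 tang 20.3 tool ang 2.909 F e,t,z -0.28 -0.36 0.25 q6 -0.78
49 90 [(2.5537, 0.065)]
49 93 [(2.5542, 0.063)]
49 96 [(2.5546, 0.06)]
49 103 [(2.3798, 0.028), (2.5536, 0.057), (2.7296, 0.025), (2.9042, 0.023), (3.0793, 0.027)]
61 78 [(2.9123, 0.103)]
61 80 [(2.9098, 0.076)]
61 83 [(2.917, 0.044)]
61 85 [(2.9168, 0.041)]
61 86 [(2.917, 0.038)]
now
49 90 [(2.5563, 0.064)]
49 93 [(2.5558, 0.061)]
49 96 [(2.5557, 0.061)]
49 103 [(2.3807, 0.029), (2.5553, 0.056), (2.7312, 0.025), (2.9058, 0.028), (3.0804, 0.027)]
61 78 [(2.7054, 0.103)]
61 80 [(2.704, 0.081)]
61 83 [(2.709, 0.044)]
61 85 [(2.7095, 0.041)]
61 86 [(2.7095, 0.039)]
```

Emit:
{"name": "apply_moves", "arguments": {"increments": [{"gripper": 0,"delta_pos": [0,0.21,-0.06],"dr": [0.03,0,0]},{"gripper": 0,"delta_pos": [0,0.21,-0.06],"dr": [0.03,0,0]},{"gripper": 0,"delta_pos": [0,0.21,-0.06],"dr": [0.03,0,0]},{"gripper": 0,"delta_pos": [0,0.14,-0.04],"dr": [0.02,0,0]},{"gripper": 0,"delta_pos": [0,0,0],"dr": [0,0,0]}]}}

```text
t: 12.63
ee_pos: [472.0, 149.8, 85.2]
orientation: [0.495, 1.513, -0.495]
ft_force: [0.2, -1.3, -0.6]
width: 0.2
```

```bash
python3 chk.py; python3 meas.py|sed -n '/now/,$p'
```

```text
t 12.6333 p [472.  149.8  85.2] a+90 2.51 radial 68.1 tang 20.4 tool ang 2.801 F e,t,z -0.96 0.9 -0.62 q6 -0.66
now
49 90 [(2.5549, 0.063)]
49 93 [(2.5558, 0.061)]
49 96 [(2.5552, 0.06)]
49 103 [(2.3807, 0.027), (2.5559, 0.055), (2.7309, 0.026), (2.9055, 0.027), (3.0807, 0.029)]
61 78 [(2.5975, 0.105)]
61 80 [(2.597, 0.088)]
61 83 [(2.6015, 0.043)]
61 85 [(2.6013, 0.042)]
61 86 [(2.6016, 0.039)]
```

Emit:
{"name": "apply_moves", "arguments": {"increments": [{"gripper": 0,"delta_pos": [0,0.07,-0.02],"dr": [0.01,0,0]},{"gripper": 0,"delta_pos": [0,0.07,-0.02],"dr": [0.01,0,0]},{"gripper": 0,"delta_pos": [0,0.07,-0.02],"dr": [0.01,0,0]},{"gripper": 0,"delta_pos": [0,0,0],"dr": [0,0,0]},{"gripper": 0,"delta_pos": [0,0,0],"dr": [0,0,0]}]}}

```text
t: 13.1
ee_pos: [472.6, 151.9, 85.2]
orientation: [0.519, 1.508, -0.519]
ft_force: [-0.0, -1.9, -0.1]
width: 0.6
```

```bash
python3 chk.py; python3 meas.py|sed -n '/now/,$p'
```

```text
t 13.1 p [472.6 151.9  85.2] a+90 2.479 radial 68.3 tang 20.4 tool ang 2.769 F e,t,z -1.16 1.52 -0.07 q6 -0.62
now
49 90 [(2.5557, 0.06)]
49 93 [(2.5553, 0.059)]
49 96 [(2.5555, 0.058)]
49 103 [(2.381, 0.028), (2.5557, 0.054), (2.731, 0.026), (2.9051, 0.026), (3.08, 0.028)]
61 78 [(2.5675, 0.104)]
61 80 [(2.5683, 0.088)]
61 83 [(2.5707, 0.043)]
61 85 [(2.571, 0.042)]
61 86 [(2.5705, 0.039)]
```

Emit:
{"name": "apply_moves", "arguments": {"increments": [{"gripper": 0,"delta_pos": [0,0.05,-0.01],"dr": [0.007,0,0]},{"gripper": 0,"delta_pos": [0,0.05,-0.01],"dr": [0.007,0,0]},{"gripper": 0,"delta_pos": [0,0,0],"dr": [0,0,0]},{"gripper": 0,"delta_pos": [0,0,0],"dr": [0,0,0]},{"gripper": 0,"delta_pos": [0,0,0],"dr": [0,0,0]}]}}

```text
t: 13.57
ee_pos: [473.1, 152.8, 85.2]
orientation: [0.53, 1.505, -0.53]
ft_force: [-0.3, -1.6, -0.1]
width: 0.6
```

```bash
python3 chk.py; python3 meas.py|sed -n '/now/,$p'
```

```text
t 13.5667 p [473.1 152.8  85.2] a+90 2.465 radial 68.2 tang 20.4 tool ang 2.755 F e,t,z -0.78 1.42 -0.08 q6 -0.61
now
49 90 [(2.5561, 0.063)]
49 93 [(2.5564, 0.061)]
49 96 [(2.5562, 0.059)]
49 103 [(2.3803, 0.027), (2.5562, 0.055), (2.7314, 0.027), (2.9058, 0.028), (3.0805, 0.029)]
61 78 [(2.5536, 0.104)]
61 80 [(2.5546, 0.089)]
61 83 [(2.5574, 0.043)]
61 85 [(2.5571, 0.042)]
61 86 [(2.557, 0.038)]
```

Aligned to about 0.001 rad in this view. I'll back off sideways, lift and retreat, then check with the top camera.

Emit:
{"name": "apply_moves", "arguments": {"increments": [{"gripper": 0,"delta_pos": [0,-0.4,0],"dr": [0,0,0]},{"gripper": 0,"delta_pos": [0,-0.8,0],"dr": [0,0,0]},{"gripper": 0,"delta_pos": [-1.5,0,0],"dr": [0,0,0]},{"gripper": 0,"delta_pos": [-3,0,0],"dr": [0,0,0]},{"gripper": 0,"delta_pos": [-3,0,0],"dr": [0,0,0]}]}}

```text
t: 14.03
ee_pos: [464.0, 142.7, 160.1]
orientation: [0.529, 1.508, -0.532]
ft_force: [0.8, 0.0, -0.2]
width: 0.3
```

Emit:
{"name": "apply_moves", "arguments": {"increments": [{"gripper": 0,"delta_pos": [-1.5,0,0],"dr": [0,0,0]},{"gripper": 0,"delta_pos": [0,0,0],"dr": [0,0,0]},{"gripper": 0,"delta_pos": [0,0,0],"dr": [0,0,0]},{"gripper": 0,"delta_pos": [0,0,0],"dr": [0,0,0]},{"gripper": 0,"delta_pos": [0,0,0],"dr": [0,0,0]}]}}

```text
t: 14.45
ee_pos: [464.6, 143.0, 173.9]
orientation: [0.529, 1.507, -0.531]
ft_force: [0.2, 0.0, 0.2]
width: 0.8
```

```bash
python3 chk.py; python3 meas.py|sed -n '/now/,$p'; python3 -c "
from h import *
from workcell import ctrl
plan(ctrl.get_obs(),[330,440,230],1.2,10)"
```

```text
t 14.45 p [464.6 143.  173.9] a+90 2.465 radial 68.7 tang 33.3 tool ang 2.916 F e,t,z -0.15 -0.13 0.15 q6 -0.62
now
49 90 [(2.5561, 0.07)]
49 93 [(2.5548, 0.067)]
49 96 [(2.5556, 0.063)]
49 103 [(2.3805, 0.037), (2.5546, 0.058), (2.73, 0.032), (2.9045, 0.031), (3.0795, 0.033)]
61 78 [(2.5518, 0.112)]
61 80 [(2.5566, 0.092)]
61 83 [(2.5567, 0.048)]
61 85 [(2.5563, 0.045)]
61 86 [(2.5566, 0.042)]
[np.float64(-0.56), np.float64(1.47), np.float64(-2.91)] [np.float64(-0.031), np.float64(-0.0), np.float64(0.0)]
[np.float64(-0.56), np.float64(1.56), np.float64(-2.86)] [np.float64(-0.031), np.float64(-0.0), np.float64(0.0)]
[np.float64(-0.56), np.float64(1.65), np.float64(-2.81)] [np.float64(-0.031), np.float64(-0.0), np.float64(0.0)]
[np.float64(-0.56), np.float64(1.73), np.float64(-2.76)] [np.float64(-0.031), np.float64(-0.0), np.float64(0.0)]
[np.float64(-0.56), np.float64(1.81), np.float64(-2.71)] [np.float64(-0.031), np.float64(-0.0), np.float64(0.0)]
[np.float64(-0.56), np.float64(1.9), np.float64(-2.65)] [np.float64(-0.031), np.float64(-0.0), np.float64(0.0)]
[np.float64(-0.56), np.float64(1.98), np.float64(-2.59)] [np.float64(-0.031), np.float64(-0.0), np.float64(0.0)]
[np.float64(-0.56), np.float64(2.06), np.float64(-2.53)] [np.float64(-0.031), np.float64(-0.0), np.float64(0.0)]
[np.float64(-0.56), np.float64(2.13), np.float64(-2.47)] [np.float64(-0.031), np.float64(-0.0), np.float64(0.0)]
[np.float64(-0.56), np.float64(2.21), np.float64(-2.4)] [np.float64(-0.031), np.float64(-0.0), np.float64(0.0)]
```

Still aligned from the higher viewpoint with the tool off. I'll clear the view for the top camera.

Emit:
{"name": "apply_moves", "arguments": {"increments": [{"gripper": 0,"delta_pos": [-0.6,1.6,-2.8],"dr": [0,0,0]},{"gripper": 0,"delta_pos": [-0.6,1.6,-2.8],"dr": [0,0,0]},{"gripper": 0,"delta_pos": [-0.6,1.6,-2.8],"dr": [0,0,0]},{"gripper": 0,"delta_pos": [-0.6,1.6,-2.8],"dr": [0,0,0]},{"gripper": 0,"delta_pos": [-0.6,1.6,-2.8],"dr": [0,0,0]}]}}

```text
t: 14.92
ee_pos: [405.3, 294.4, 204.4]
orientation: [0.529, 1.506, -0.531]
ft_force: [0.5, 0.2, 0.2]
width: 0.3
```

Emit:
{"name": "apply_moves", "arguments": {"increments": [{"gripper": 0,"delta_pos": [-0.6,1.6,-2.8],"dr": [0,0,0]},{"gripper": 0,"delta_pos": [-0.6,1.6,-2.8],"dr": [0,0,0]},{"gripper": 0,"delta_pos": [-0.6,1.6,-2.8],"dr": [0,0,0]},{"gripper": 0,"delta_pos": [-0.6,1.6,-2.8],"dr": [0,0,0]},{"gripper": 0,"delta_pos": [0,0,0],"dr": [0,0,0]}]}}

```text
t: 15.33
ee_pos: [357.9, 418.1, 229.3]
orientation: [0.529, 1.506, -0.525]
ft_force: [-0.1, -0.3, -0.6]
width: 1.1
```

```bash
python3 - <<'E'
from h import *
from workcell import ctrl
o=ctrl.get_obs();print(o["t"],o["ee_pos"],o["ft_force"])
d=ctrl.get_image("top");a=dict(np.load("pics/top0.npz"))
cv2.imwrite("pics/top9.png",np.vstack([cv2.resize(x["img"][130:300,160:410],None,fx=2.3 if x is a else 3,fy=2.3 if x is a else 3,interpolation=cv2.INTER_CUBIC) for x in (d,)])[:,:,::-1])
df=np.abs(d["img"].astype(int)-a["img"]).max(2)>60
n,l,s,c=cv2.connectedComponentsWithStats(df.astype(np.uint8));print([(s[k].tolist(),c[k].round().tolist()) for k in range(1,n) if s[k,4]>4])
E
```

```text
15.3333 [357.91493966 418.06735992 229.3108783 ] [-0.12559319 -0.25793614 -0.55092881]
[([257, 242, 11, 12, 64], [262.0, 247.0]), ([253, 251, 4, 7, 20], [254.0, 254.0]), ([257, 253, 4, 9, 23], [259.0, 256.0]), ([0, 285, 120, 114, 5330], [61.0, 343.0]), ([0, 329, 16, 38, 438], [6.0, 349.0])]
```

View pics/top9.png

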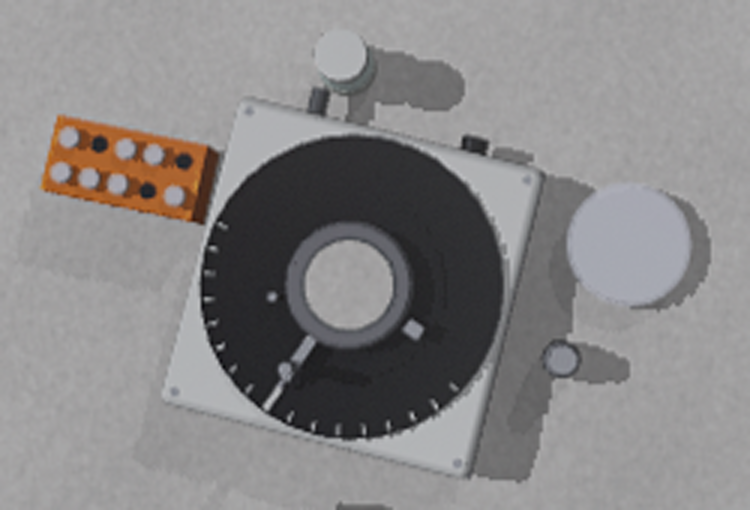

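The tip at about (272,400) meets the mark ending at (265,410). Compared with the start image, only the lever pixels and the arm's own shadow differ; the ring and bystanders are unmoved.

```bash
python3 -c "
from workcell import ctrl
print(ctrl.close_job())"
```

```text
the job is handed in; nothing more can be done
None
```

The job is handed in: the lever went to the open stop and came back to the long mark, all within about 15 s of robot time and with the gripper kept shut.

- **Open stop:** I pushed the lever pin counter-clockwise until it rested against the square stop. The force rose to about 9 N while a further 1.2 mm of commanded push moved the tool only 0.3 mm. The wrist picture showed the arm flush with the block.
- **Return to the mark:** From the other side I pushed it back in shrinking steps to the long mark, then backed the tool off and lifted it clear.
- **Alignment:** With the tool away, the wrist camera put the tip at 2.5565 rad and the mark at 2.5555 rad, about 0.001 rad apart.
- **Scene:** A before-and-after comparison of the top view showed no change on or around the base except at the lever. The scale marks and the lab things had not moved, and the arm was touching nothing.

No check failed. The one disagreement was in the first, rougher top-view readings, which put the mark about 0.01 rad away from the wrist value. I went by the closer wrist view.

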